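# Sort the bench handful into the grey trays

## Robot

A 6-joint arm with a two-finger parallel gripper is mounted at the origin on a cart in front of the work surface, level with it; the furniture and walls round the work are solid. World frame = base frame: x ahead of the robot, y to its left, z up, the work surface at z = 0. Lengths are in m, angles in degrees, forces in N, time in s.
With the tool pointing down it reaches from about 0.35 to 0.975 m from the base axis. Payload 4.9 kg.
Tool frame: the origin (TCP) lies at the very end of the fingers, on their centre line; the grasp point (between the pads) lies 19 mm behind it; z points along the fingers, y is the line along which they close (so a half turn about z gives the same grasp; the last joint's range is limited). The gripper opens to 85 mm and grips with 20 to 120 N. Pads are 22 mm wide; open, the fingers measure 114 mm over their backs; the gripper's body (76 mm by 85 mm) begins 54 mm behind the grasp point. The pads swing forward as they close: fully open they stand 13 mm farther back than shut.
Start: joints at [59.645, 3.019, 92.412, -0, 84.569, -6.818], TCP at [0.25, 0.573, 0.231] pointing down, gripper open.
Joint ranges: [-172.51, 172.51], [-57.92, 126.97], [3.15, 148.05], [-58.71, 238.71], [5.1, 150.11], [-179.66, 179.66]. Speed limits (degrees/s): [147.25, 147.25, 180, 180, 180, 180].

## Interface

Orientations are given as a 3x3 rotation matrix whose columns are the frame's x, y, z axes.
In Python, from plant import arm gives the robot as it stands. The module is installed in compiled form; this text tells all that it offers.
- The arm moves only by the shell command python3 -m inch 'ROWS' [OPENING]. ROWS is text: rows parted by semicolons, each of 4 numbers parted by spaces: the shift along the tool's x, y, z scaled (see below), then the turn about the tool's z scaled (see below). A call has 1 to 8 rows; each row is the pose to reach, as a shift and turn from the pose commanded when the call began, along the tool's axes at that moment, turning the shorter way round; what a row does not reach only later rows make up. The controller multiplies each number of a shift by 200 mm and each number of a turn by 360 degrees. A row lasts 1/10 s, in which the tool goes at most 50 mm and 8.59 degrees, less where a joint would pass 70% of its speed; a pose out of reach is approached as far as the arm can. A call with a number of a shift or a turn outside -1 to 1 is refused whole. A call with a gripper value outside its range is refused whole. OPENING is the opening, from 0 (shut) to 1 (fully open), set as the call begins (- or left out, the last holds). The fingers move at their own pace and stop on an object; the grip force is fixed at half the most. Time passes only in rows, so rows that repeat a pose let the fingers close. It gives the time, the measured TCP pose, the force, the opening and the grip force at its end, in the units of the state.
- arm.read_state(): the state, without advancing time (a new reading comes with each control period).
- arm.snapshot(name): name is "side" or "top" or "wrist"; returns a dict with "color" (420x560x3 uint8, red, green, blue), "camera_matrix" (3x3 intrinsics, pixels), "T" (4x4, takes a point from camera to world coordinates); the wrist camera has in their place "tool_from_camera" (4x4, takes a point from camera to tool coordinates, whose origin is the TCP and whose axes are the flange's). Camera axes: x right, y down, z forward; pixel columns grow to the right and rows downward; lengths in m; the calibration is good to about 2 mm. A picture is of the moment at which its call begins: read the wrist's pose just before it. There is no depth.
- arm.finish_job(): hands the job in; it is judged then, once.
Trained networks look in a picture, given as the dict that the camera call returned (one of the last four; its "shot" number tells which), for a name from the list of things; names that differ only in an ending like _2 or _b are one class to them, and where a whole thing is asked for, a point or a joint stands for the part that bears it (a point fixed in the world has none). Each returns a list of dicts, best first, with "score" (0 to 1); they miss things now and then, are a little off and sometimes report something else, mostly with a low value. They report only what shows in the picture. A call takes as long as a camera call. They do not tell look-alikes from the thing itself.
- arm.find_in(picture, target): "position" ([x, y, z] in m, in world coordinates, good to about 4 mm: the middle of the surface that is visible of it).
- arm.outline_of(picture, target): "region" (420x560 bool, what is visible of it).
The state is a dict: "clock": time; "qpos": joint angles; "qvel": joint speeds; "effort": joint torques, N m; "eef_pos": TCP position; "tcp_rot": TCP orientation; "wrist_force": force on the tool from outside, world axes, zero at the start; "ft_torque": the same for the moment, N m; "opening": finger opening in m; "gripper_force": force on a finger pad.
Only numpy, scipy, OpenCV 4.12 (cv2) and the standard library are available. Lean on these libraries where they do the work, as an engineer would, in place of code of your own. Each camera call takes 0.05 s, during which the arm holds its last target. There are 200 camera calls.

## Task

Sort the handful lying near you, between the three grey trays, into those trays: lay the two markers flat in the tray with the rib down its middle, one on each side of the rib, lay the small black tape roll flat in the round dish, and put the small wood block, the same way up as it lies now, flat on the floor of the plain rectangular tray. Leave the red screwdriver and everything else on the bench where it lies.

Things in the scene. Friction and masses are not known exactly. Their poses are not given: they have to be found in the camera images.
- felt_pen_mid (a point): Felt pen lying on the bench: white barrel, black cap, 17 mm wide, 135 mm long along its y axis, 16 mm high, 20 g. It lies near the robot, between the trays; a similar pen far off at the back edge stays there. It may roll a little if nudged. Point: its centre, half-way up; axes turn with it, z up as it lies at the start.
- paint_marker_mid (a point): Paint marker lying on the bench: white and pale blue barrel, blue cap, 13 mm wide, 131 mm long along its y axis, 13 mm high, 25 g. It lies near the robot, between the trays; a similar one far off to the left stays there. Point: its centre, half-way up; axes turn with it, z up as it lies at the start.
- tape_roll_mid (a point): Roll of black insulating tape lying flat, about 52 mm across (round), 19 mm high, about 50 g. It lies near the robot, between the trays; a similar roll far off at the back left stays there. It is handled as a solid disc: its hole cannot be entered. Grasp it across the outside, in any direction. Point: its centre, half-way up; axes turn with it, z up as it lies at the start.
- block_mid (a point): Small pine block, 45 mm wide along its x axis, 90 mm long along y, 40 mm high, about 110 g. Grasp it across the 45 mm. Point: its centre, half-way up; axes turn with it, z up as it lies at the start.
- lane_tray: Grey rectangular tray with a rib down its middle, outside 130 mm along its x axis, 165 mm along y, walls 25 mm high and 4 mm thick (a thin rounded rim on top reaches 28 mm), floor 4 mm above its underside. The rib runs along y at x = 0, 4 mm thick, its top 13 mm above the underside, and parts the tray into two lanes, each 59 mm wide, centred at x = +31 and -31 mm; fixed to the bench; origin at the centre of its underside, on the bench; z up.
- plain_tray: Grey rectangular tray without a rib, outside 125 mm along its x axis, 135 mm along y, walls 25 mm high and 4 mm thick (a thin rounded rim on top reaches 28 mm), floor 4 mm above its underside; fixed to the bench; origin at the centre of its underside, on the bench; z up.
- round_dish: Grey round dish, 132 mm across outside at the rim, about 116 mm across inside at the floor, 25 mm high, wall 4 mm, floor 4 mm above its underside; fixed to the bench; origin at the centre of its underside, on the bench; z up.
- red_driver: Bystander: screwdriver with red handle, 22 mm wide, 146 mm long along its y axis, 21 mm high, lying on the bench in the midst of the handful, pointing roughly away from the robot. Leave it. Origin at the centre of its underside.
Mind the look-alikes: they are no part of the job. Several things look just like the part that bears paint_marker_mid: the one meant starts farthest to the robot's right.

How it is judged (in metres and radians):
At the end, for the whole second after the job is handed in: Both markers lie flat (0.08 rad) on the ribbed tray's floor, one each side of the rib; the roll lies flat on the dish's floor (centre within 38 mm); the block, same way up, is flat on the plain tray's floor (within 38 mm in x, 44 mm in y of its centre); tilts under 0.12 rad; all at rest (y of felt_pen_mid in the frame of lane_tray between -0.018 and 0.018 m and z of felt_pen_mid in the frame of lane_tray between 0.004 and 0.017 m and angle between felt_pen_mid's own y axis and vertical between 1.49 and 1.65 rad and y of paint_marker_mid in the frame of lane_tray between -0.018 and 0.018 m and z of paint_marker_mid in the frame of lane_tray between 0.004 and 0.017 m and angle between paint_marker_mid's own y axis and vertical between 1.49 and 1.65 rad and ((x of felt_pen_mid in the frame of lane_tray between 0.006 and 0.058 m and x of paint_marker_mid in the frame of lane_tray between -0.058 and -0.006 m) or (x of felt_pen_mid in the frame of lane_tray between -0.058 and -0.006 m and x of paint_marker_mid in the frame of lane_tray between 0.006 and 0.058 m)) and horizontal distance between tape_roll_mid and round_dish below 0.038 m and z of tape_roll_mid in the frame of round_dish between 0.008 and 0.019 m and angle between each of tape_roll_mid, block_mid's own z axis and vertical below 0.12 rad and x of block_mid in the frame of plain_tray between -0.038 and 0.038 m and y of block_mid in the frame of plain_tray between -0.044 and 0.044 m and z of block_mid in the frame of plain_tray between 0.018 and 0.03 m and linear speed of each of felt_pen, paint_marker, tape_roll, block below 0.02 m/s); the robot touches nothing.
It fails at once if the red screwdriver is moved more than 30 mm (distance of red_driver from where it was at the start of the episode above 0.03 m).
It also fails if it takes over 90 s, if anything falls off the work surface, if the arm or the gripper's body presses on something with over 40 N, if the wrist force passes 120 N, or if a joint passes its speed limit or range.

## Working session

There is one attempt and no reset: what is moved stays moved. The work goes in short steps, Python scripts to look and compute and a shell command to move; the robot and the scene stay as the last step left them, time stands still between calls to the robot, and variables do not carry over. Pictures are saved under pics/ and viewed, at most 14 in all, crops included, and the job is handed in when it is done.

```bash
mkdir -p pics
cat > h.py <<'E'
from plant import arm
import numpy as np, cv2
def snap(n,f):
    p=arm.snapshot(n); cv2.imwrite('pics/'+f+'.png',p['color'][:,:,::-1]); return p
def ray(p,T,uv,z):
    K=p['camera_matrix']; d=T[:3,:3]@np.linalg.solve(K,[uv[0],uv[1],1]); o=T[:3,3]
    return o+d*(z-o[2])/d[2]
def axis(p,T,reg,z):
    ys,xs=np.nonzero(reg); pts=np.array([ray(p,T,(a,b),z)[:2] for a,b in zip(xs,ys)]).astype(np.float32)
    (c,s,a)=cv2.minAreaRect(pts*1000)
    w=pts-pts.mean(0); l,v=np.linalg.eigh(np.cov(w.T)); m=v[:,1]
    return np.round(c,1),np.round(s,1),round(a,1),round(float(np.degrees(np.arctan2(m[1],m[0]))),1)
E
python3 - <<'E'
from h import *
p=snap('top','top0'); 
for n,z in [('felt_pen_mid',.008),('paint_marker_mid',.0065),('tape_roll_mid',.019),('block_mid',.04),('lane_tray',.026),('plain_tray',.026),('round_dish',.025),('red_driver',.01)]:
    for r in arm.find_in(p,n): print(n,'find',np.round(r['position'],3),round(r['score'],2))
    for r in arm.outline_of(p,n): print(n,'out',axis(p,p['T'],r['region'],z),r['region'].sum(),round(r['score'],2))
s=snap('side','side0')
print(p['T'].round(2)); st=arm.read_state(); print(st['eef_pos'],st['tcp_rot'],st['clock'])
E
```

```text
felt_pen_mid find [ 0.474 -0.099  0.015] 0.89
felt_pen_mid out (array([ 475.1, -104.3]), array([131. ,  12.1]), 88.9, 89.6) 269 0.67
paint_marker_mid find [0.439 0.34  0.006] 0.6
paint_marker_mid find [ 0.833 -0.145  0.014] 0.56
paint_marker_mid find [ 0.596 -0.223  0.012] 0.52
paint_marker_mid find [ 0.475 -0.103  0.012] 0.32
paint_marker_mid out (array([ 832.3, -141.6]), array([ 17.5, 119.5]), 5.0, 94.3) 240 0.6
paint_marker_mid out (array([ 599.9, -231. ]), array([130.3,  12.7]), 89.2, 89.8) 279 0.47
tape_roll_mid find [0.47  0.137 0.013] 0.51
tape_roll_mid out (array([ 598.3, -226.3]), array([126.1,  12.6]), 89.2, 90.0) 271 0.67
tape_roll_mid out (array([473.9, 132.3]), array([45.6, 47.6]), 89.9, 49.1) 173 0.62
block_mid find [0.596 0.24  0.042] 0.61
block_mid out (array([598.1, 237.9]), array([96. , 47.7]), 84.4, 85.4) 762 0.67
lane_tray find [ 0.444 -0.302  0.003] 0.72
lane_tray out (array([ 444.9, -297.3]), array([134.8, 175.4]), 9.5, 99.7) 3932 0.83
plain_tray find [ 0.436  0.338 -0.002] 0.68
plain_tray out (array([443. , 333.3]), array([141.1, 126.3]), 83.9, 80.0) 3249 0.71
round_dish find [ 0.628 -0.005 -0.   ] 0.84
round_dish out (array([627.7,  -3.3]), array([125.9, 130.2]), 88.3, 174.3) 2135 0.88
round_dish out (array([443.3, 334.1]), array([145. , 127.3]), 84.7, 82.8) 3339 0.66
red_driver find [0.426 0.017 0.02 ] 0.81
red_driver out (array([451.8,  15.7]), array([ 19.4, 136.3]), 89.1, -179.8) 324 0.73
[[-0.02 -0.99  0.16  0.48]
 [-1.    0.01 -0.04  0.04]
 [ 0.03 -0.16 -0.99  0.97]
 [ 0.    0.    0.    1.  ]]
[0.24956922 0.57300132 0.2313305 ] [[-9.16818004e-01  3.99305332e-01  5.08190634e-06]
 [ 3.99305332e-01  9.16818003e-01  4.09510709e-05]
 [ 1.16927977e-05  3.95739113e-05 -9.99999999e-01]] 0.9
```

View pics/top0.png

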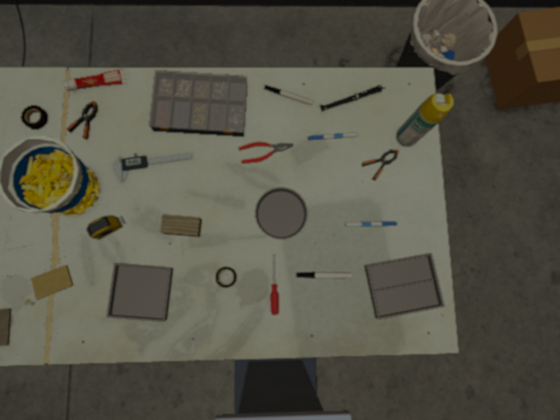

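View pics/side0.png

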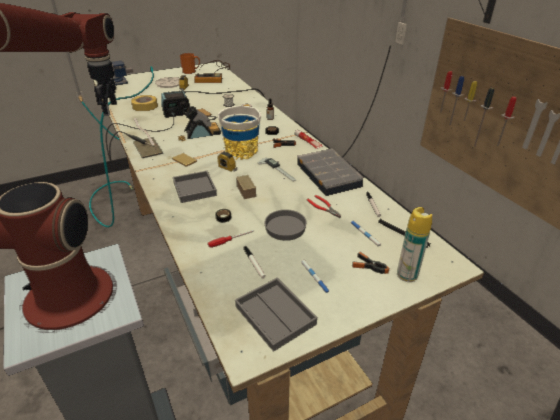

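The top picture shows block (180,226), dish (281,213), roll (226,277), driver (275,295) and pen (324,275). The right-hand paint marker is at (371,224), and the look-alike at (332,136). The lane tray is at (403,285) and the plain tray at (141,292). The side picture agrees. First I move over the block, aligning the tool with the world axes.

```bash
python3 -m inch '-1 -0.37 0 0.185;-1 -0.37 0 0.185;-1 -0.37 0 0.185;-1 -0.37 0 0.185;-1 -0.37 0 0.185;-1 -0.37 0 0.185;-1 -0.37 0 0.185;-1 -0.37 0 0.185' 1
python3 -m inch '-0.935 0.97 -0.1 0;-0.935 0.97 -0.1 0;-0.935 0.97 -0.1 0;-0.935 0.97 -0.1 0;-0.935 0.97 -0.1 0;-0.935 0.97 -0.1 0;-0.935 0.97 -0.1 0;-0.935 0.97 -0.1 0'
cat >> h.py <<'E'
def wrist(f,targets):
    st=arm.read_state(); M=np.eye(4); M[:3,:3]=st['tcp_rot']; M[:3,3]=st['eef_pos']
    p=snap('wrist',f); T=M@p['tool_from_camera']
    R=st['tcp_rot']; print('tcp',np.round(st['eef_pos'],4),'tooly',round(float(np.degrees(np.arctan2(R[1,1],R[0,1]))),2),'t',st['clock'],'q',np.round(st['qpos'],0))
    for n,z in targets:
        for r in arm.find_in(p,n)[:2]: print(n,'find',np.round(r['position'],3),round(r['score'],2))
        for r in arm.outline_of(p,n)[:2]: print(n,'out',axis(p,T,r['region'],z),r['region'].sum(),round(r['score'],2))
    return p,T
def go(xyz,ang):
    st=arm.read_state(); R=st['tcp_rot']; d=R.T@(np.array(xyz)-st['eef_pos'])/.2
    a=np.degrees(np.arctan2(R[1,1],R[0,1])); print('row',np.round(d,3),round(float(((a-ang+180)%360-180)/360),4))
E
python3 - <<'E'
from h import *
wrist('w1',[('block_mid',.04),('plain_tray',.026)])
E
```

```text
clock: 1.7
eef_pos: [0.4037, 0.425, 0.2314]
tcp_rot: [[0.008, 1.0, 0.0], [1.0, -0.008, 0.0], [0.0, 0.0, -1.0]]
wrist_force: [1.2, 0.9, -0.0]
opening: 0.0858
gripper_force: 0.0
clock: 2.5
eef_pos: [0.5966, 0.2381, 0.251]
tcp_rot: [[0.003, 1.0, -0.001], [1.0, -0.003, 0.0], [0.0, -0.001, -1.0]]
wrist_force: [-0.7, 0.3, -0.3]
opening: 0.0856
gripper_force: 0.0
tcp [0.5966 0.2381 0.251 ] tooly -0.15 t 2.5 q [15.  5. 89.  0. 87. 15.]
block_mid find [0.602 0.242 0.042] 0.77
block_mid out (array([597.6, 242.9]), array([93.1, 45.7]), 84.1, 84.2) 4312 0.61
plain_tray find [0.434 0.335 0.003] 0.88
plain_tray out (array([443.3, 333.1]), array([134. , 133.7]), 84.7, -157.4) 20616 0.76
```

View pics/w1.png

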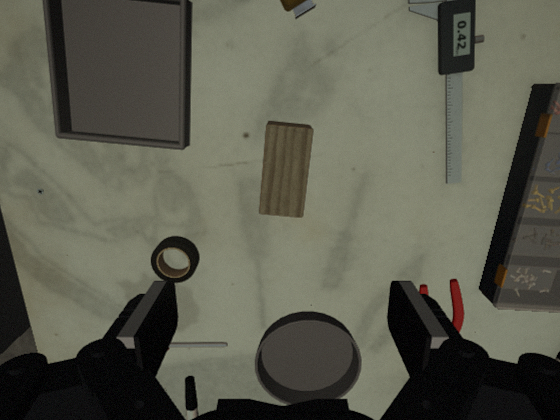

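The wrist view shows the block at (286,168), tilted about 5° off world y, with the plain tray at (120,70). It matches the estimate (0.598, 0.242). Now I grasp it.

```bash
python3 -m inch '0.018 0.007 0.25 0.015;0.018 0.007 0.5 0.015;0.018 0.007 0.7 0.015;0.018 0.007 0.85 0.015;0.018 0.007 0.95 0.015;0.018 0.007 0.95 0.015'
python3 -m inch '0 0 0.08 0;0 0 0.16 0;0 0 0.22 0;0 0 0.26 0;0 0 0.265 0;0 0 0.265 0' 
python3 -m inch '0 0 0 0;0 0 0 0;0 0 0 0;0 0 0 0;0 0 0 0;0 0 0 0;0 0 0 0;0 0 0 0' 0
python3 -m inch '0 0 -0.1 0;0 0 -0.2 0;0 0 -0.4 0;0 0 -0.4 0'
python3 - <<'E'
from h import *
go((.443,.333,.09),-5.5)
wrist('w2',[('plain_tray',.026)])
E
```

```text
clock: 3.35
eef_pos: [0.5948, 0.2413, 0.057]
tcp_rot: [[0.095, 0.995, -0.008], [0.995, -0.095, -0.002], [-0.003, -0.007, -1.0]]
wrist_force: [0.6, -0.3, -0.1]
opening: 0.0856
gripper_force: 0.0
clock: 3.95
eef_pos: [0.5984, 0.2414, 0.0082]
tcp_rot: [[0.097, 0.995, -0.0], [0.995, -0.097, -0.0], [-0.0, -0.0, -1.0]]
wrist_force: [1.1, 0.9, -0.2]
opening: 0.0855
gripper_force: 0.0
clock: 4.75
eef_pos: [0.5991, 0.2416, 0.0093]
tcp_rot: [[0.096, 0.995, 0.002], [0.995, -0.096, 0.0], [0.001, 0.002, -1.0]]
wrist_force: [0.0, 0.2, 5.9]
opening: 0.0445
gripper_force: 63.7
clock: 5.15
eef_pos: [0.6015, 0.2423, 0.0937]
tcp_rot: [[0.096, 0.995, 0.009], [0.995, -0.096, 0.002], [0.003, 0.008, -1.0]]
wrist_force: [1.7, -0.2, -0.5]
opening: 0.0444
gripper_force: 63.3
row [ 0.375 -0.832  0.013] -0.0001
tcp [0.6015 0.2423 0.0937] tooly -5.53 t 5.15 q [15. 12. 96.  0. 71. 21.]
plain_tray find [0.472 0.323 0.001] 0.63
plain_tray out (array([476.5, 321.5]), array([115. ,  75.6]), 84.3, 73.9) 23925 0.63
```

View pics/w2.png

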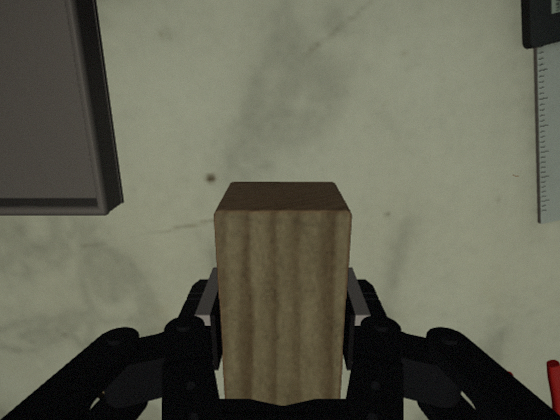

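The block is held square and centred. I carry it to the plain tray.

```bash
python3 -m inch '0.1 -0.21 0 0;0.2 -0.42 0 0;0.29 -0.64 0 0;0.375 -0.82 0 0;0.375 -0.82 0 0;0.375 -0.82 0 0;0.375 -0.82 0.1 0;0.375 -0.82 0.2 0'
python3 -m inch '0 0 0.06 0;0 0 0.11 0;0 0 0.15 0;0 0 0.17 0;0 0 0.17 0;0 0 0.17 0'
```

```text
clock: 6.1
eef_pos: [0.4438, 0.3314, 0.0478]
tcp_rot: [[0.098, 0.995, 0.001], [0.995, -0.098, 0.0], [0.0, 0.001, -1.0]]
wrist_force: [-0.3, 0.3, -1.4]
opening: 0.044
gripper_force: 63.2
clock: 6.7
eef_pos: [0.4428, 0.3321, 0.0149]
tcp_rot: [[0.096, 0.995, 0.001], [0.995, -0.096, 0.001], [0.001, 0.001, -1.0]]
wrist_force: [0.0, 0.3, -0.6]
opening: 0.0441
gripper_force: 63.1
```

```bash
python3 -m inch '0 0 0.008 0;0 0 0.008 0;0 0 0.008 0' 
python3 -m inch '0 0 0 0;0 0 0 0;0 0 0 0;0 0 0 0' 0.75
python3 -m inch '0 0 -0.15 0;0 0 -0.35 0;0 0 -0.6 0;0 0 -0.85 0;0 0 -1 0;0 0 -1 0'
python3 - <<'E'
from h import *
go((.473,.128,.2),0)
wrist('w3',[('tape_roll_mid',.019),('red_driver',.01),('block_mid',.044)])
E
```

```text
clock: 7.0
eef_pos: [0.4427, 0.3322, 0.0133]
tcp_rot: [[0.096, 0.995, 0.001], [0.995, -0.096, 0.001], [0.001, 0.001, -1.0]]
wrist_force: [0.8, 0.4, 0.2]
opening: 0.0437
gripper_force: 63.4
clock: 7.4
eef_pos: [0.4424, 0.3319, 0.0128]
tcp_rot: [[0.097, 0.995, 0.0], [0.995, -0.097, 0.0], [0.0, 0.0, -1.0]]
wrist_force: [0.3, -0.2, 0.3]
opening: 0.064
gripper_force: 0.0
clock: 8.0
eef_pos: [0.4452, 0.3335, 0.2199]
tcp_rot: [[0.096, 0.995, 0.01], [0.995, -0.096, 0.006], [0.007, 0.01, -1.0]]
wrist_force: [-0.1, 0.8, 0.4]
opening: 0.0642
gripper_force: 0.0
row [-1.01   0.236  0.095] -0.0154
tcp [0.4452 0.3335 0.2199] tooly -5.53 t 8.0 q [ 29.  -6. 103.  -0.  83.  35.]
tape_roll_mid find [0.474 0.138 0.018] 0.77
tape_roll_mid find [0.444 0.338 0.045] 0.56
block_mid find [0.448 0.333 0.044] 0.63
block_mid find [0.472 0.138 0.016] 0.62
block_mid out (array([441.6, 333.8]), array([93.3, 45.8]), 84.2, 84.5) 5162 0.75
```

View pics/w3.png

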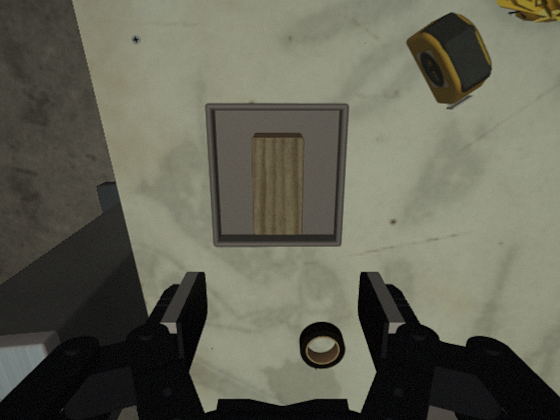

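The block sits flat and centred in the tray at (277,185), and the roll shows at (321,345). Next I move over the roll for a better fix.

```bash
python3 -m inch '-0.25 0.06 0.05 -0.015;-0.5 0.12 0.1 -0.015;-0.75 0.18 0.1 -0.015;-1 0.236 0.1 -0.015;-1 0.236 0.1 -0.015;-1 0.236 0.1 -0.015' 1
python3 - <<'E'
from h import *
wrist('w4',[('tape_roll_mid',.019),('round_dish',.025)])
go((.473,.135,.05),0)
E
```

```text
clock: 8.95
eef_pos: [0.4698, 0.127, 0.1918]
tcp_rot: [[0.006, 1.0, -0.002], [1.0, -0.006, 0.0], [0.0, -0.002, -1.0]]
wrist_force: [-0.1, -0.7, -0.5]
opening: 0.0852
gripper_force: 0.0
tcp [0.4698 0.127  0.1918] tooly -0.32 t 8.95 q [  6. -15. 113.   0.  82.   7.]
tape_roll_mid find [0.473 0.13  0.016] 0.84
tape_roll_mid out (array([471.5, 135.2]), array([51.8, 49.2]), 89.7, 91.8) 1714 0.74
round_dish find [ 0.647  0.01  -0.   ] 0.84
round_dish out (array([622.5,  10.6]), array([132.8, 121.2]), 6.2, 157.2) 8044 0.61
row [0.027 0.017 0.712] -0.0
```

View pics/w4.png

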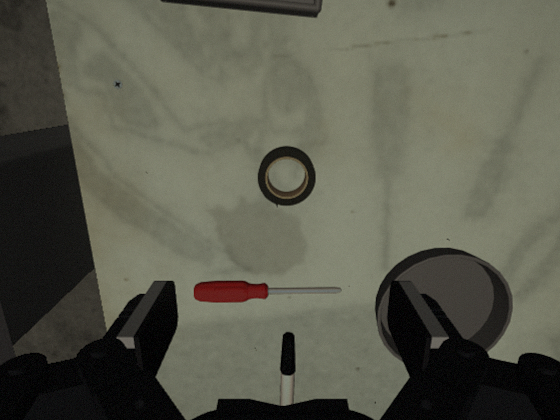

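The roll is at (287,176), with the driver at (265,291) well clear of the fingers. Now I grasp the roll.

```bash
python3 -m inch '0.035 0.013 0.25 0;0.035 0.013 0.5 0;0.035 0.013 0.7 0;0.035 0.013 0.85 0;0.035 0.013 0.92 0;0.035 0.013 0.95 0;0.035 0.013 0.95 0'
python3 -m inch '0 0 0 0;0 0 0 0;0 0 0 0;0 0 0 0;0 0 0 0;0 0 0 0' 0
python3 -m inch '0 0 -0.1 0;0 0 -0.3 0;0 0 -0.45 0;0 0 -0.45 0'
python3 - <<'E'
from h import *
wrist('w5',[('round_dish',.025)])
go((.628,-.003,.09),0)
E
```

```text
clock: 9.9
eef_pos: [0.473, 0.1358, 0.0031]
tcp_rot: [[0.002, 1.0, 0.0], [1.0, -0.002, 0.0], [0.0, 0.0, -1.0]]
wrist_force: [1.1, -0.1, 0.4]
opening: 0.0854
gripper_force: 0.0
clock: 10.5
eef_pos: [0.4745, 0.1355, 0.005]
tcp_rot: [[0.003, 1.0, 0.004], [1.0, -0.003, 0.001], [0.001, 0.004, -1.0]]
wrist_force: [-1.0, 1.0, 6.1]
opening: 0.0481
gripper_force: 62.1
clock: 10.9
eef_pos: [0.4766, 0.1357, 0.0987]
tcp_rot: [[0.002, 1.0, 0.011], [1.0, -0.002, 0.001], [0.001, 0.011, -1.0]]
wrist_force: [0.8, -0.2, -0.1]
opening: 0.0484
gripper_force: 62.3
tcp [0.4766 0.1357 0.0987] tooly -0.14 t 10.9 q [  7.  -8. 117.   0.  71.   7.]
round_dish find [ 0.651  0.028 -0.002] 0.84
round_dish out (array([625.2,  27.9]), array([115.3,  96. ]), 3.9, 154.5) 6038 0.85
row [-0.689  0.781  0.011] -0.0004
```

View pics/w5.png

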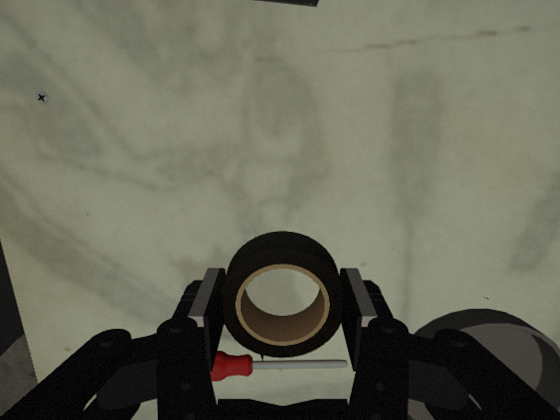

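The roll is held at (283,295). I carry it to the dish.

```bash
python3 -m inch '-0.17 0.19 0 0;-0.34 0.38 0 0;-0.51 0.57 0 0;-0.69 0.775 0 0;-0.69 0.775 0 0;-0.69 0.775 0 0;-0.69 0.775 0.1 0;-0.69 0.775 0.2 0'
python3 -m inch '0 0 0.08 0;0 0 0.14 0;0 0 0.19 0;0 0 0.22 0;0 0 0.22 0;0 0 0.22 0'
```

```text
clock: 11.85
eef_pos: [0.6259, -0.0019, 0.0515]
tcp_rot: [[0.001, 1.0, -0.001], [1.0, -0.001, 0.001], [0.001, -0.001, -1.0]]
wrist_force: [0.1, -0.4, -0.9]
opening: 0.0482
gripper_force: 62.3
clock: 12.45
eef_pos: [0.6279, -0.0031, 0.0092]
tcp_rot: [[0.002, 1.0, 0.001], [1.0, -0.002, -0.0], [-0.0, 0.001, -1.0]]
wrist_force: [-0.1, -0.6, 0.0]
opening: 0.0483
gripper_force: 62.3
```

```bash
python3 -m inch '0 0 0 0;0 0 0 0;0 0 0 0;0 0 0 0' 0.8
python3 -m inch '0 0 -0.15 0;0 0 -0.35 0;0 0 -0.6 0;0 0 -0.85 0;0 0 -0.9 0;-0.3 -0.3 -0.9 0;-0.55 -0.6 -0.9 0;-0.55 -0.77 -0.9 0' 
python3 -m inch '0 0 0 0;0 0 0 0' 0.5
python3 - <<'E'
from h import *
wrist('w6',[('felt_pen_mid',.008),('tape_roll_mid',.023),('red_driver',.01)])
go((.475,-.104,.003),0)
E
```

```text
clock: 12.85
eef_pos: [0.6274, -0.0031, 0.0088]
tcp_rot: [[0.002, 1.0, 0.0], [1.0, -0.002, -0.0], [-0.0, 0.0, -1.0]]
wrist_force: [-0.1, 0.2, 0.0]
opening: 0.0686
gripper_force: 0.0
clock: 13.65
eef_pos: [0.5087, -0.0954, 0.1884]
tcp_rot: [[0.002, 1.0, -0.0], [1.0, -0.002, -0.001], [-0.001, -0.0, -1.0]]
wrist_force: [0.2, -1.1, 1.7]
opening: 0.0683
gripper_force: 0.0
clock: 13.85
eef_pos: [0.5089, -0.0944, 0.1882]
tcp_rot: [[0.004, 1.0, 0.0], [1.0, -0.004, 0.0], [0.0, 0.0, -1.0]]
wrist_force: [0.2, 1.0, -0.3]
opening: 0.043
gripper_force: 0.0
tcp [ 0.5089 -0.0944  0.1882] tooly -0.23 t 13.85 q [-19. -10. 109.   0.  81. -19.]
felt_pen_mid find [ 0.474 -0.099  0.013] 0.86
felt_pen_mid out (array([ 472.1, -105.8]), array([137.,  17.]), 87.5, 88.5) 2437 0.89
tape_roll_mid find [ 0.628 -0.005  0.02 ] 0.58
tape_roll_mid out (array([623.9,  -5.6]), array([54.9, 50.2]), 16.8, -177.6) 2753 0.94
red_driver find [0.429 0.019 0.016] 0.73
red_driver out (array([451.7,  16.8]), array([ 21.3, 147.4]), 89.7, -179.8) 3007 0.57
row [-0.052 -0.177  0.929] -0.0002
```

View pics/w6.png

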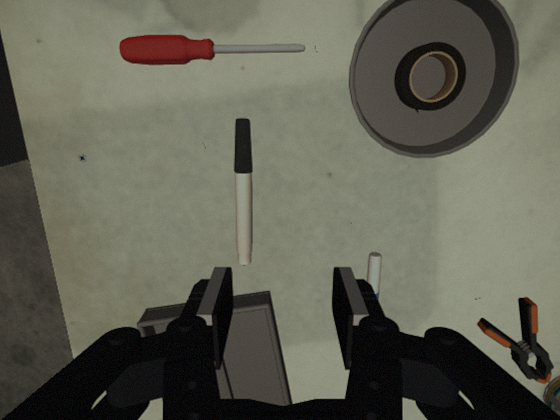

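The roll lies flat in the dish at (433,77), and the pen runs along (244,120)–(244,262). Now I grasp the pen.

```bash
python3 -m inch '-0.053 -0.177 0.2 0.003;-0.053 -0.177 0.45 0.003;-0.053 -0.177 0.65 0.003;-0.053 -0.177 0.8 0.003;-0.053 -0.177 0.89 0.003;-0.053 -0.177 0.925 0.003;-0.053 -0.177 0.925 0.003;-0.053 -0.177 0.925 0.003'
python3 -m inch '0 0 0 0;0 0 0 0;0 0 0 0;0 0 0 0;0 0 0 0;0 0 0 0' 0
python3 -m inch '0 0 -0.1 0;0 0 -0.3 0;0 0 -0.5 0;0 0 -0.5 0;-0.3 0 -0.75 0;-0.3 0 -0.75 0;-0.3 0 -0.75 0'
python3 - <<'E'
from h import *
wrist('w7',[('lane_tray',.026),('paint_marker_mid',.0065)])
E
```

```text
clock: 15.0
eef_pos: [0.4755, -0.1048, 0.0049]
tcp_rot: [[0.021, 1.0, 0.002], [1.0, -0.021, -0.001], [-0.001, 0.002, -1.0]]
wrist_force: [0.2, -0.6, 0.4]
opening: 0.0426
gripper_force: 0.0
clock: 15.6
eef_pos: [0.4756, -0.105, 0.0054]
tcp_rot: [[0.021, 1.0, 0.002], [1.0, -0.021, -0.001], [-0.001, 0.002, -1.0]]
wrist_force: [-1.8, -0.1, 7.1]
opening: 0.0128
gripper_force: 58.8
clock: 16.3
eef_pos: [0.4748, -0.1675, 0.1573]
tcp_rot: [[0.024, 1.0, 0.006], [1.0, -0.024, -0.004], [-0.004, 0.006, -1.0]]
wrist_force: [0.3, 0.3, -0.1]
opening: 0.0131
gripper_force: 58.7
tcp [ 0.4748 -0.1675  0.1573] tooly -1.38 t 16.3 q [-28. -11. 113.  -0.  78. -26.]
lane_tray find [ 0.409 -0.253 -0.001] 0.88
lane_tray out (array([ 440.8, -290.3]), array([131.4, 168.1]), 8.2, 119.0) 6818 0.8
paint_marker_mid find [ 0.598 -0.222  0.013] 0.94
paint_marker_mid out (array([ 596.8, -231. ]), array([ 14.7, 134.3]), 0.1, 90.4) 2129 0.86
```

View pics/w7.png

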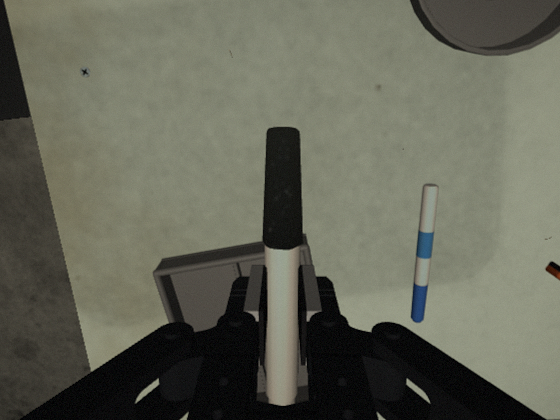

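The pen is held. The paint marker shows at (430,185)–(418,320) and part of the lane tray at the lower left. I enlarge the tray from top0 to get its exact pose.

Run:
```python
from h import *
i=cv2.imread('pics/top0.png')[245:325,355:450]; cv2.imwrite('pics/lane.png',cv2.convertScaleAbs(cv2.resize(i,None,fx=7,fy=7,interpolation=cv2.INTER_CUBIC),alpha=1.6))
```

```text
(no output)
```

View pics/lane.png

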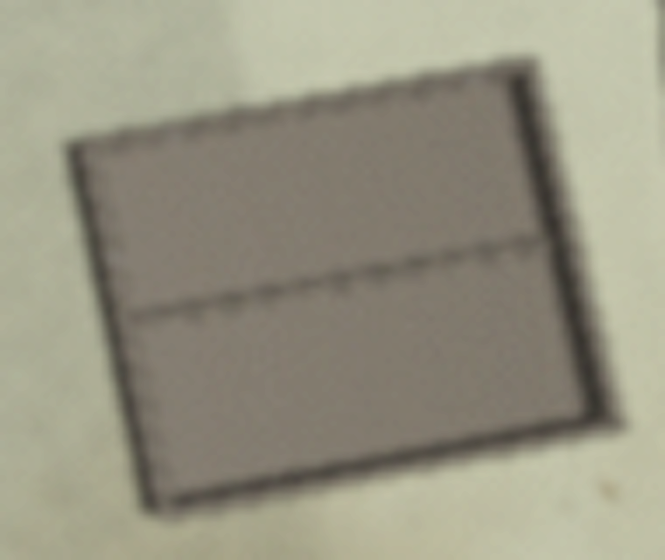

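The crop shows the tray corners at (68,145), (535,60), (622,428) and (148,515), with the rib from (130,318) to (545,240).

Run:
```python
from h import *
p=arm.snapshot('top')
f=lambda u,v,z: ray(p,p['T'],(355+(u+.5)/7-.5,245+(v+.5)/7-.5),z)[:2]
a,b=f(535,60,.026),f(622,428,.026); c,d=f(68,145,0),f(148,515,0); r,s=f(130,318,.013),f(545,240,.013)
ang=lambda v:round(float(np.degrees(np.arctan2(v[1],v[0]))),1)
print(a,b,c,d,r,s); print('ctr',(a+b+c+d)/4,'rib',(r+s)/2,ang(r-s),ang(a-b),ang(c-d),ang(c-a),ang(d-b),np.linalg.norm(a-b),np.linalg.norm(c-a))
ctr=(a+b+c+d)/4; t=np.radians(ang(r-s)-90); R=np.array([[np.cos(t),-np.sin(t)],[np.sin(t),np.cos(t)]])
for sx in(.031,-.031): print('lane',ctr+R@[sx,0])
go((*(ctr+R@[-.031,0]),.12),np.degrees(t))
```

```text
[ 0.52179404 -0.37121013] [ 0.39539249 -0.39109674] [ 0.49577027 -0.21093569] [ 0.36719487 -0.23210412] [ 0.43539259 -0.22615127] [ 0.45928601 -0.37514888]
ctr [ 0.44503792 -0.30133667] rib [ 0.4473393  -0.30065008] 99.1 8.9 9.3 99.2 100.1 0.12795635291478305 0.16237343043408195
lane [ 0.47564775 -0.29643377]
lane [ 0.41442809 -0.30623957]
row [-0.72  -0.274  0.159] -0.0285
```

```bash
python3 -m inch '-0.2 -0.08 0 -0.01;-0.4 -0.16 0 -0.02;-0.6 -0.24 0.1 -0.03;-0.72 -0.272 0.2 -0.03;-0.72 -0.272 0.3 -0.03;-0.72 -0.272 0.4 -0.03;-0.72 -0.272 0.4 -0.03;-0.72 -0.272 0.4 -0.03'
python3 - <<'E'
from h import *
go((.4154,-.3065,.011),9.2)
E
```

```text
clock: 17.4
eef_pos: [0.4153, -0.3065, 0.073]
tcp_rot: [[-0.167, 0.986, -0.001], [0.986, 0.167, 0.001], [0.002, -0.001, -1.0]]
wrist_force: [0.5, 0.4, -0.4]
opening: 0.0132
gripper_force: 58.7
row [-0.001  0.001  0.31 ] 0.0012
```

```bash
python3 -m inch '0 0 0.1 0;0 0 0.18 0;0 0 0.24 0;0 0 0.28 0;0 0 0.3 0;0 0 0.314 0;0 0 0.314 0;0 0 0.314 0'
python3 -m inch '0 0 0 0;0 0 0 0;0 0 0 0' 0.27
python3 -m inch '0 0 -0.05 0;0 0 -0.15 0;0 0 -0.3 0;0 0 -0.5 0;0 0 -0.75 0;0 0 -0.75 0;0 0 -0.75 0'
python3 - <<'E'
from h import *
wrist('w8',[('lane_tray',.026),('paint_marker_mid',.0065),('felt_pen_mid',.012)])
go((.4750,-.2965,.011),9.2)
go((.5985,-.231,.15),0)
E
```

```text
clock: 18.2
eef_pos: [0.4159, -0.3077, 0.0115]
tcp_rot: [[-0.167, 0.986, 0.001], [0.986, 0.167, -0.001], [-0.001, 0.001, -1.0]]
wrist_force: [-0.8, 0.0, 0.1]
opening: 0.013
gripper_force: 58.7
clock: 18.5
eef_pos: [0.4157, -0.3075, 0.0112]
tcp_rot: [[-0.166, 0.986, 0.0], [0.986, 0.166, -0.0], [-0.0, 0.0, -1.0]]
wrist_force: [0.1, -0.0, 0.1]
opening: 0.0232
gripper_force: 0.0
clock: 19.2
eef_pos: [0.4166, -0.3083, 0.1637]
tcp_rot: [[-0.166, 0.986, 0.004], [0.986, 0.166, -0.004], [-0.004, 0.003, -1.0]]
wrist_force: [0.3, 1.1, -1.7]
opening: 0.0234
gripper_force: 0.0
tcp [ 0.4166 -0.3083  0.1637] tooly 9.58 t 19.2 q [-45.  -9. 111.   0.  78. -54.]
lane_tray find [ 0.453 -0.291  0.002] 0.75
paint_marker_mid find [ 0.596 -0.226  0.015] 0.56
paint_marker_mid out (array([ 415.7, -310. ]), array([ 16.4, 139.1]), 9.0, 98.4) 2837 0.4
felt_pen_mid find [ 0.414 -0.301  0.018] 0.92
felt_pen_mid out (array([ 414.6, -308.5]), array([ 15.7, 136.6]), 8.4, 98.3) 2789 0.73
row [-0.001  0.306  0.742] 0.0011
row [0.221 0.968 0.046] 0.0266
```

View pics/w8.png

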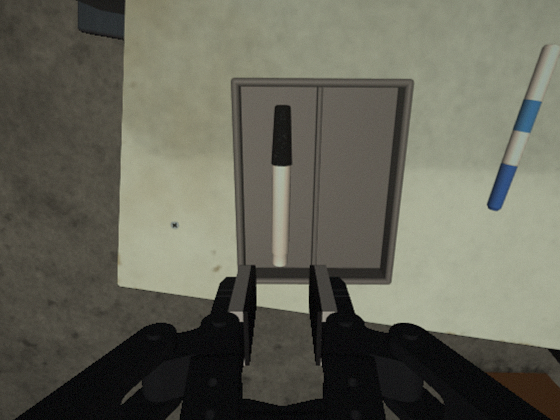

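The pen lies flat in the left lane at (282,185), clear of the walls and the rib. The paint marker is at (525,128). I move over it.

```bash
python3 -m inch '0.05 0.24 0 0.007;0.1 0.48 0 0.014;0.16 0.72 0 0.0266;0.22 0.96 0 0.0266;0.22 0.96 0 0.0266;0.22 0.96 0 0.0266;0.22 0.96 0 0.0266' 0.5
python3 - <<'E'
from h import *
wrist('w9',[('paint_marker_mid',.0065)])
go((.597,-.231,.003),-0.3)
E
```

```text
clock: 20.25
eef_pos: [0.5967, -0.2322, 0.1601]
tcp_rot: [[0.0, 1.0, -0.002], [1.0, -0.0, 0.0], [0.0, -0.002, -1.0]]
wrist_force: [0.3, 1.0, -0.2]
opening: 0.0429
gripper_force: 0.0
tcp [ 0.5967 -0.2322  0.1601] tooly -0.02 t 20.25 q [-28.   8.  94.  -0.  78. -28.]
paint_marker_mid find [ 0.6   -0.224  0.013] 0.63
paint_marker_mid out (array([ 597. , -230.9]), array([ 12.4, 131.8]), 0.4, 90.4) 2256 0.76
paint_marker_mid out (array([ 411.4, -310.6]), array([ 19.9, 139.6]), 8.9, 98.2) 2674 0.28
row [0.009 0.002 0.79 ] 0.0006
```

```bash
python3 -m inch '0.009 0 0.2 0;0.009 0 0.4 0;0.009 0 0.57 0;0.009 0 0.69 0;0.009 0 0.76 0;0.009 0 0.79 0;0.009 0 0.79 0;0.009 0 0.79 0'
python3 -m inch '0 0 0 0;0 0 0 0;0 0 0 0;0 0 0 0;0 0 0 0;0 0 0 0' 0
python3 -m inch '0 0 -0.1 0;0 0 -0.25 0;0 0 -0.4 0;-0.1 -0.2 -0.4 -0.012;-0.22 -0.4 -0.4 -0.0256;-0.3275 -0.605 -0.4 -0.0256;-0.3275 -0.605 -0.4 -0.0256;-0.3275 -0.605 -0.4 -0.0256'
python3 - <<'E'
from h import *
go((.4760,-.2965,.0095),9.2)
snap('wrist','w10')
E
```

```text
clock: 21.2
eef_pos: [0.5987, -0.231, 0.0047]
tcp_rot: [[0.0, 1.0, 0.003], [1.0, -0.0, -0.001], [-0.001, 0.003, -1.0]]
wrist_force: [-0.6, -0.8, 1.6]
opening: 0.0432
gripper_force: 0.0
clock: 21.8
eef_pos: [0.5986, -0.2306, 0.0044]
tcp_rot: [[-0.0, 1.0, 0.002], [1.0, 0.0, -0.001], [-0.001, 0.002, -1.0]]
wrist_force: [-0.9, -0.1, 5.6]
opening: 0.0077
gripper_force: 61.4
clock: 22.6
eef_pos: [0.4758, -0.296, 0.0826]
tcp_rot: [[-0.158, 0.987, 0.0], [0.987, 0.158, 0.0], [0.0, 0.0, -1.0]]
wrist_force: [0.4, -0.4, -0.1]
opening: 0.0077
gripper_force: 60.6
row [-0.003  0.001  0.366] -0.0003
```

View pics/w10.png

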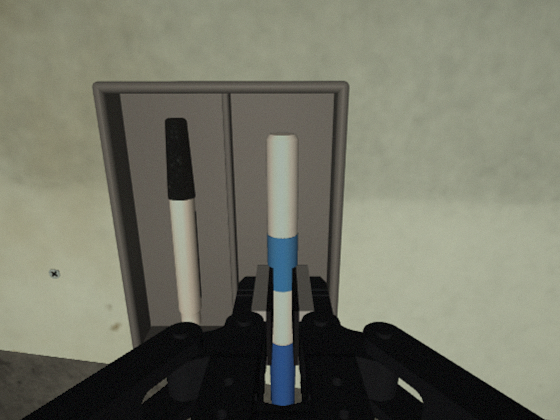

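The marker is held over the right lane, parallel to the rib. I lower and release it.

```bash
python3 -m inch '0 0 0.1 0;0 0 0.19 0;0 0 0.26 0;0 0 0.31 0;0 0 0.345 0;0 0 0.366 0;0 0 0.366 0;0 0 0.366 0'
python3 -m inch '0 0 0 0;0 0 0 0;0 0 0 0' 0.24
python3 -m inch '0 0 -0.05 0;0 0 -0.15 0;0 0 -0.3 0;0 0 -0.5 0;0 0 -0.8 0;0 0 -1 0;0 0 -1 0;0 0 -1 0'
python3 -m inch '0 0 0 0;0 0 0 0;0 0 0 0'
python3 - <<'E'
from h import *
wrist('w11',[('paint_marker_mid',.0105),('felt_pen_mid',.012)])
p=snap('top','top1')
for n,z in [('tape_roll_mid',.023),('block_mid',.044),('red_driver',.01)]:
    for r in arm.outline_of(p,n): print(n,'out',axis(p,p['T'],r['region'],z),round(r['score'],2))
E
```

```text
clock: 23.45
eef_pos: [0.477, -0.2961, 0.0103]
tcp_rot: [[-0.16, 0.987, 0.001], [0.987, 0.16, -0.001], [-0.001, 0.001, -1.0]]
wrist_force: [0.6, 0.6, 0.1]
opening: 0.0077
gripper_force: 60.6
clock: 23.75
eef_pos: [0.4768, -0.296, 0.0102]
tcp_rot: [[-0.16, 0.987, 0.001], [0.987, 0.16, -0.001], [-0.001, 0.001, -1.0]]
wrist_force: [-0.3, -0.3, 0.1]
opening: 0.0203
gripper_force: 0.0
clock: 24.55
eef_pos: [0.4775, -0.2964, 0.2128]
tcp_rot: [[-0.16, 0.987, 0.004], [0.987, 0.16, -0.003], [-0.004, 0.003, -1.0]]
wrist_force: [-0.4, -0.1, -0.8]
opening: 0.0204
gripper_force: 0.0
clock: 24.85
eef_pos: [0.4758, -0.2951, 0.2077]
tcp_rot: [[-0.16, 0.987, -0.003], [0.987, 0.16, 0.002], [0.003, -0.002, -1.0]]
wrist_force: [0.6, 0.3, -1.2]
opening: 0.0206
gripper_force: 0.0
tcp [ 0.4758 -0.2951  0.2077] tooly 9.22 t 24.85 q [-39.  -5. 102.   0.  83. -49.]
paint_marker_mid find [ 0.478 -0.289  0.016] 0.96
paint_marker_mid out (array([ 476.3, -296. ]), array([ 12.1, 131.4]), 9.0, 99.3) 1702 0.84
felt_pen_mid find [ 0.414 -0.301  0.018] 0.98
felt_pen_mid out (array([ 415.1, -308.3]), array([ 16.6, 136.6]), 7.0, 98.3) 2248 0.69
tape_roll_mid out (array([628.,  -5.]), array([45.7, 47.8]), 44.2, 163.5) 0.63
block_mid out (array([443.9, 325.9]), array([101.2,  46.4]), 84.3, 83.9) 0.89
block_mid out (array([ 419.5, -298.5]), array([ 18.7, 134.2]), 8.1, 98.0) 0.27
red_driver out (array([449.4,  16.8]), array([ 21.7, 136.2]), 88.9, -179.9) 0.56
```

View pics/w11.png

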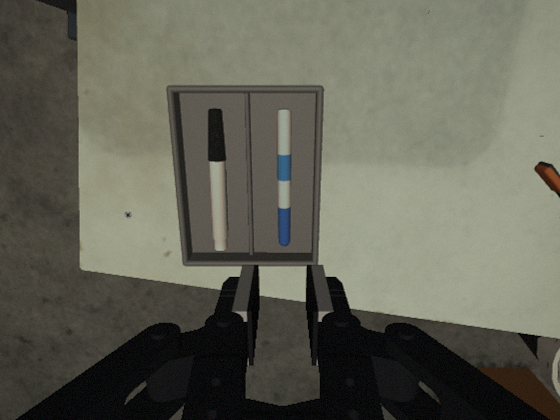

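View pics/top1.png

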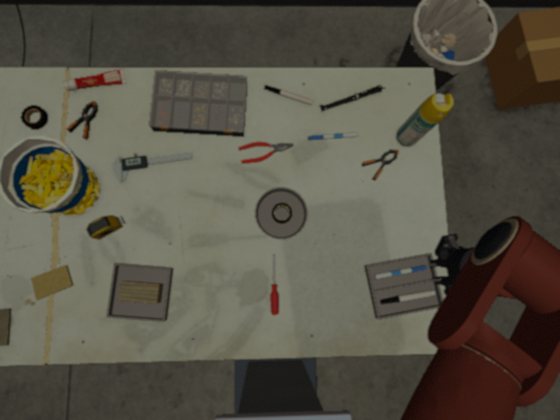

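Both pictures show everything in place. The markers are in separate lanes at (218,180) and (284,178) in the wrist view. In the top view the roll is at (281,213), the block at (140,292) and the driver is unmoved.

```bash
python3 -c "
from plant import arm
print(arm.finish_job())"
```

```text
the job is handed in; nothing more can be done
None
```

I handed the job in at about 25 s: both markers lie in the ribbed tray, one each side of the rib, the tape roll is in the dish, and the block is in the plain tray. The last pictures show the red screwdriver unmoved. The hand-in returned no verdict, so I can't confirm it was judged a pass.

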